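# Set and lock the blade depth of a bench cable stripper

### The arm

A 6-joint arm with a two-finger parallel gripper is mounted at the origin on the work surface. World frame = base frame: x ahead of the robot, y to its left, z up, the work surface at z = 0. Lengths are in m, angles in rad, forces in N, time in s.
With the tool pointing down it reaches from about 0.375 to 0.9 m from the base axis. Payload 3.1 kg.
Tool frame: the origin (TCP) lies midway between the tips of the shut fingers; the grasp point (between the pads) lies 19 mm behind it (manip.grasp_offset is the distance from the TCP to the grasp point, in m); z points along the fingers, y is the line along which they close (so a half turn about z gives the same grasp; the last joint's range is limited). The gripper opens to 85 mm and grips with 20 to 120 N. Pads are 22 mm wide; open, the fingers measure 114 mm over their backs; the gripper's body (76 mm by 85 mm) begins 54 mm behind the grasp point. The pads swing forward as they close: fully open they stand 13 mm farther back than shut.
Start: joints at [-1.383, 0.527, 1.433, -0, 1.181, -0.178], TCP at [0.224, -0.583, 0.231] pointing down, gripper open.
Joint ranges: [-3.08, 3.08], [-0.75, 2.2], [0.22, 2.44], [-1.43, 4.57], [0, 2.65], [-2.85, 2.85]. Speed limits (rad/s): [2.79, 2.79, 3.14, 3.14, 3.14, 3.14].

### API

Orientations are given as a unit quaternion [x, y, z, w].
In Python, from station import sensors, cams, order, manip gives the robot as it stands.
- The arm moves only by the tool move_arm, never from a script. Its argument "targets" is a list of rows, each an object of numbers: "dx", "dy", "dz": the shift along the world's x, y, z normalised to -1 to 1, where 1 is 25 mm; "rx", "ry", "rz": the turn, a rotation vector about the world's x, y, z normalised to -1 to 1, where 1 is 30 degrees. A call has exactly 10 rows; each row shifts and turns the commanded pose from where the row before left it; what a row does not reach is not made up. A row lasts 1/8 s, in which the tool goes at most 62.5 mm and 10.7 degrees, less where a joint would pass 70% of its speed; a pose out of reach is approached as far as the arm can. A call with a number of a shift or a turn outside -1 to 1 is refused whole. A call with a gripper value outside its range is refused whole. "claw" is the opening in per cent of the stroke, from 0 (shut) to 100 (fully open), set as the call begins (left out, the last holds). The fingers move at their own pace and stop on an object; "newtons" is the grip in N (left out, the last holds). Time passes only in rows, so rows that do not move let the fingers close, or fill a call up. It gives the time, the measured TCP pose, the force, the opening and the grip force at its end, in the units of the state.
- sensors.sense(): the state, without advancing time (a new reading comes with each control period).
- cams.snapshot(name): name is "side" or "top"; returns the picture (420x560x3 uint8, red, green, blue); there is no depth.
- cams.camera_model(name): a dict with "fx", "fy", "cx", "cy" (pixels), "extrinsics" (4x4, takes a point from world to camera coordinates). Camera axes: x right, y down, z forward; pixel columns grow to the right and rows downward; lengths in m; the calibration is good to about 2 mm. A picture is of the moment at which its call begins. camera_model takes no time and is no camera call.
- order.sign_off(): hands the job in; it is judged then, once.
The state is a dict: "t": time; "q": joint angles; "qd": joint speeds; "tau": joint torques, N m; "tcp_pos": TCP position; "tool_rot": TCP orientation; "force": force on the tool from outside, world axes, zero at the start; "ft_torque": the same for the moment, N m; "finger_gap": opening from 0.0 (shut) to 1.0 (fully open); "gripper_force": force on a finger pad.
Only numpy, scipy, OpenCV 4.12 (cv2) and the standard library are available. Lean on these libraries where they do the work, as an engineer would, in place of code of your own. Each camera call takes 0.05 s, during which the arm holds its last target. There are 200 camera calls.

### The job

Set the blade depth on the bench cable stripper: turn the black knob clockwise until its rib points squarely at the steel cursor. Then turn the lock ring under it clockwise by its upright paddle until you feel it bite, and tighten it about 10 degrees past the bite, no more than 15, leaving the knob on its setting and the ring let go. Leave the parts box, screwdriver and timer where they are.

Things in the scene. Friction and masses are not known exactly. Their poses are not given: they have to be found in the camera images.
- stripper: Grey cable stripper fixed to the bench: base plate 190 x 150 mm (x, y), body 160 x 124 mm, top 60 mm above the bench. Origin at the centre of its underside; its z axis (up) is the common axis of knob, lock ring and collar; its +x axis points from the knob axis to the cursor.
- cursor (a point): Inner tip of the fixed steel cursor, 32 mm from the knob axis, 115 mm above the bench (axes as the stripper). The cursor is an upright blade 5 mm thick, 96 to 134 mm above the bench, running outward 34 mm along x to a post 12 mm square, 134 mm high. It stands beside the knob: fingers gripping the knob cannot pass it, so the knob must be let go and taken again to go the whole way.
- knob_centre (a point): Centre of the knob's grip, on the axis, 114 mm above the bench (axes as the stripper). Round black fluted grip 50 mm in diameter, 90 to 132 mm above the bench, on a disc 76 mm in diameter whose top is at 90 mm. A steel rib 5 mm wide, 3 mm high, runs from the centre across the knob's top to one edge, and again along the disc below (up to 93 mm high).
- knob (a joint): Knob angle, rad, growing clockwise seen from above. 0: the rib points exactly at the cursor (the wanted setting; within 0.12 is good). Starts between -3.3 and -2.5; stops at -3.6 and +0.5. It stays where it is left; about 0.12 N m turns it.
- ring_centre (a point): Centre of the aluminium lock ring, on the axis (96 mm diameter, 66 to 79 mm above the bench), between collar and knob. Pushed clockwise at the paddle it turns freely (about 1 N) for 0.6 to 1.2 rad, then bites at an angle not known beforehand and drags the collar along: the push jumps to 6 to 8 N and grows about 2 N for each 0.1 rad more. It stays where it is left.
- paddle (a point): Centre of the lock ring's upright paddle, on an arm 84 mm from the axis, 100 mm above the bench. 10 mm thick along the turn, 30 mm long radially (69 to 99 mm from the axis), 74 to 126 mm high. The point's x axis points radially outward, z up. Where the ring bites, the paddle lies about 100 degrees (give or take 20) anticlockwise of the cursor seen from above.
- collar (a joint): Angle, rad, by which the biting ring has drawn round (clockwise) the dark split collar under it (112 mm diameter, 60 to 66 mm above the bench): how far the ring is past its bite. Starts at 0 and stays 0 until the bite. Tight: 0.06 to 0.30 (about 0.17 is ideal); more is overtightened. The collar does not come back.
- parts_box_mid (a point): Centre of the white divided parts box, 120 x 160 x 40 mm; a bystander.
- driver_grip (a point): Handle of a black-handled screwdriver 200 mm long lying on the bench; a bystander.
- timer_mid (a point): Centre of the white desk timer, 45 x 75 x 74 mm high; a bystander.

How it is judged:
By the outcome, as a careful person would: the job done as asked, in the order asked, and still so for the second after the job is handed in, with the robot touching nothing.
It also fails if it takes over 67 s, if anything falls off the work surface, if the arm or the gripper's body presses on something with over 40 N, if the wrist force passes 120 N, or if a joint passes its speed limit or range.

## Working session

There is one attempt and no reset: what is moved stays moved. The work goes in short steps, Python scripts to look and compute and a tool call to move; the robot and the scene stay as the last step left them, time stands still between calls to the robot, and variables do not carry over. Pictures are saved under pics/ and viewed, at most 10 in all, crops included, and the job is handed in when it is done.

Besides the shell and the picture viewer there is one more tool, called after "Emit:" as a command line: name --argument value ..., lists and objects as JSON in quotes. move_arm: Moves the arm, as the interface text tells. Scaled input: -1 to 1 covers 25 mm each way for a shift and 30 degrees each way for a turn. Its arguments: {"type":"object","properties":{"targets":{"type":"array"},"claw":{"type":"number"},"newtons":{"type":"number"}},"required":["targets"]}

```bash
mkdir -p pics; ls
python3 - <<'E'
from station import sensors,cams,order,manip
import cv2,numpy as np
print(sensors.sense(), manip.grasp_offset)
for n in("side","top"):
    cv2.imwrite(f"pics/{n}0.png",cams.snapshot(n)[:,:,::-1]); m=cams.camera_model(n); print(n,m)
E
```

```text
pics
{'t': 0.0, 'q': array([-1.38249059e+00,  5.28520779e-01,  1.43392349e+00, -8.07548940e-06,
        1.18139375e+00, -1.78459140e-01]), 'qd': array([ 0.00175475, -0.00130152, -0.00222032,  0.0005147 ,  0.00226331,
       -0.00139002]), 'tau': array([-9.60859688e-04, -4.42351878e+01, -1.78025508e+01, -2.99094054e-04,
        8.47911928e-03,  9.90312515e-06]), 'tcp_pos': array([ 0.22403399, -0.5826865 ,  0.23029333]), 'tool_rot': array([ 9.83231609e-01,  1.82357732e-01, -9.26098281e-06, -1.12265221e-03]), 'force': array([ 0.44094088, -0.51850811, -0.96123465]), 'ft_torque': array([-0.01474546,  0.05290003,  0.02241508]), 'gripper_force': 0.0, 'finger_gap': 0.9980340996450929} 0.0187
side {'fx': 545.7249020484937, 'fy': 545.7249020484937, 'cx': 281.9635586618138, 'cy': 206.12402449549123, 'extrinsics': array([[-0.97314198, -0.2297291 , -0.01480651,  0.51970441],
       [-0.1103266 ,  0.52186566, -0.84586303,  0.15107201],
       [ 0.20204636, -0.82151127, -0.53319461,  1.2418048 ],
       [ 0.        ,  0.        ,  0.        ,  1.        ]])}
top {'fx': 389.94775697001324, 'fy': 389.94775697001324, 'cx': 282.0444924957156, 'cy': 209.23835174453504, 'extrinsics': array([[ 3.26238065e-03, -9.99749370e-01, -2.21484616e-02,
        -9.67154147e-03],
       [-9.85588201e-01,  5.31436465e-04, -1.69161507e-01,
         5.55791781e-01],
       [ 1.69130880e-01,  2.23811317e-02, -9.85339449e-01,
         9.45191897e-01],
       [ 0.00000000e+00,  0.00000000e+00,  0.00000000e+00,
         1.00000000e+00]])}
```

View pics/top0.png

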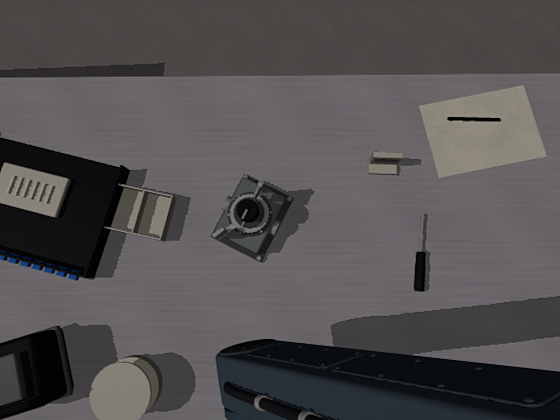

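View pics/side0.png

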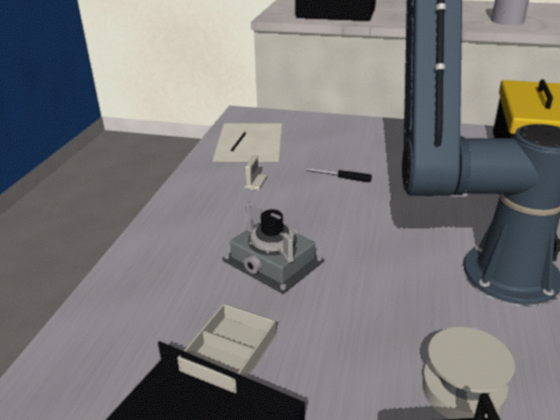

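The top view has the stripper at about (250,215) px with the knob at (247,211). The parts box is at (145,212), the timer at (385,163) and the screwdriver at (420,255). I'll zoom in on the stripper in both views.

Run:
```python
import cv2,numpy as np
t=cv2.imread("pics/top0.png")[165:270,200:310]; s=cv2.imread("pics/side0.png")[190:295,215:330]
a=cv2.resize(t,None,fx=3.6,fy=3.6,interpolation=cv2.INTER_CUBIC);b=cv2.resize(s,None,fx=3.4,fy=3.4,interpolation=cv2.INTER_CUBIC)
h=max(a.shape[0],b.shape[0]);p=lambda i:cv2.copyMakeBorder(i,0,h-i.shape[0],0,0,0)
o=np.hstack([p(a),p(b)]);o=np.clip(o*1.5,0,255).astype('uint8');print(o.shape,a.shape);cv2.imwrite("pics/z0.png",o)
```

```text
(378, 787, 3) (378, 396, 3)
```

View pics/z0.png

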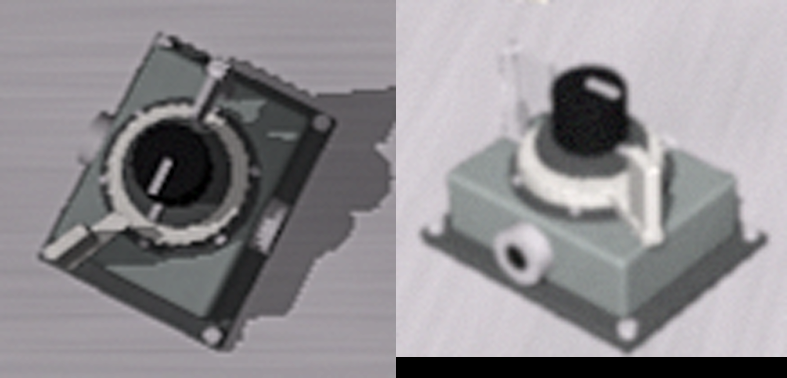

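The crops show the cursor post at crop (218,65) with its tip near (200,115). The knob centre is near (169,162). The rib runs down-left to (152,195), and the paddle top is near (70,243).

```bash
cat > h.py <<'E'
from station import sensors,cams,order,manip
import cv2,numpy as np
def ray(n,u,v,z):
    m=cams.camera_model(n);E=m["extrinsics"];R=E[:3,:3];c=-R.T@E[:3,3]
    d=R.T@np.array([(u-m["cx"])/m["fx"],(v-m["cy"])/m["fy"],1]);return c+d*(z-c[2])/d[2]
def proj(n,p):
    m=cams.camera_model(n);E=m["extrinsics"];q=E[:3,:3]@p+E[:3,3];return m["fx"]*q[0]/q[2]+m["cx"],m["fy"]*q[1]/q[2]+m["cy"]
E
python3 - <<'E'
from h import *
P=lambda x,y,z:ray("top",(x+.5)/3.6-.5+200,(y+.5)/3.6-.5+165,z)
img=cv2.imread("pics/top0.png")
# knob grip black blob
g=img[165:270,200:310].max(2); m=(g<26).astype('uint8')
n,l,st,ce=cv2.connectedComponentsWithStats(m)
for i in range(1,n):
    if st[i,4]>60: print(st[i],ce[i]*3.6)
for nm,x,y,z in [("knob",169,162,.132),("ribend",152,195,.135),("discrib",153,212,.093),("post",218,65,.134),("tip",203,112,.134),("pad_in",93,228,.126),("pad_out",55,254,.126),("c1",42,257,.0),("c2",220,347,.0),("c3",333,118,0),("c4",160,38,0)]:
    print(nm,P(x,y,z).round(4))
S=lambda x,y,z:ray("side",(x-396+.5)/3.4-.5+215,(y+.5)/3.4-.5+190,z)
for nm,x,y,z in [("knobtop",590,84,.132),("ribend",617,95,.135),("ribst",588,82,.135),("padtop in",622,150,.126),("pad out",650,172,.126),("posttop",512,45,.134)]: print("s",nm,S(x,y,z).round(4))
E
```

```text
[ 36  34  28  24 440] [177.98727273 162.99      ]
[76 35 16 20 69] [299.89565217 157.2       ]
knob [0.5404 0.0718 0.132 ]
ribend [0.5183 0.082  0.135 ]
discrib [0.513  0.0864 0.093 ]
post [0.6042 0.0407 0.134 ]
tip [0.5729 0.05   0.134 ]
pad_in [0.4981 0.1209 0.126 ]
pad_out [0.4812 0.1451 0.126 ]
c1 [0.4921 0.1793 0.    ]
c2 [0.4267 0.0473 0.    ]
c3 [ 0.5961 -0.0348  0.    ]
c4 [0.6577 0.0955 0.    ]
s knobtop [0.5382 0.0735 0.132 ]
s ribend [0.5167 0.087  0.135 ]
s ribst [0.5389 0.0759 0.135 ]
s padtop in [0.5023 0.1341 0.126 ]
s pad out [0.48   0.1534 0.126 ]
s posttop [0.6011 0.0405 0.134 ]
```

Measurements hold together: axis at about (0.540, 0.072), cursor direction −26.5°, rib about 153.5° (knob ≈ −3.14), paddle about 127°. I'll set out, turning the tool a half turn on the way so that joint 6 stays in range during the stroke.

Emit:
move_arm --targets '[{"dx":0.42,"dy":0.873,"dz":-0.05,"rz":0.2},{"dx":0.42,"dy":0.873,"dz":-0.05,"rz":0.2},{"dx":0.42,"dy":0.873,"dz":-0.05,"rz":0.2},{"dx":0.42,"dy":0.873,"dz":-0.05,"rz":0.2},{"dx":0.42,"dy":0.873,"dz":-0.05,"rz":0.2},{"dx":0.42,"dy":0.873,"dz":-0.05,"rz":0.2},{"dx":0.42,"dy":0.873,"dz":-0.05,"rz":0.2},{"dx":0.42,"dy":0.873,"dz":-0.05,"rz":0.2},{"dx":0.42,"dy":0.873,"dz":-0.05,"rz":0.2},{"dx":0.42,"dy":0.873,"dz":-0.05,"rz":0.2}]' --claw 100

```text
schema error: expected keys dx, dy, dz, rx, ry, rz
```

Emit:
move_arm --targets '[{"dx":0.42,"dy":0.873,"dz":-0.05,"rz":0.2},{"dx":0.42,"dy":0.873,"dz":-0.05,"rz":0.2},{"dx":0.42,"dy":0.873,"dz":-0.05,"rz":0.2},{"dx":0.42,"dy":0.873,"dz":-0.05,"rz":0.2},{"dx":0.42,"dy":0.873,"dz":-0.05,"rz":0.2},{"dx":0.42,"dy":0.873,"dz":-0.05,"rz":0.2},{"dx":0.42,"dy":0.873,"dz":-0.05,"rz":0.2},{"dx":0.42,"dy":0.873,"dz":-0.05,"rz":0.2},{"dx":0.42,"dy":0.873,"dz":-0.05,"rz":0.2},{"dx":0.42,"dy":0.873,"dz":-0.05,"rz":0.2}]'

```text
schema error: expected keys dx, dy, dz, rx, ry, rz
```

Emit:
move_arm --targets '[{"dx":0.42,"dy":0.873,"dz":-0.05,"rz":0.2},{"dx":0.42,"dy":0.873,"dz":-0.05,"rz":0.2},{"dx":0.42,"dy":0.873,"dz":-0.05,"rz":0.2},{"dx":0.42,"dy":0.873,"dz":-0.05,"rz":0.2},{"dx":0.42,"dy":0.873,"dz":-0.05,"rz":0.2},{"dx":0.42,"dy":0.873,"dz":-0.05,"rz":0.2},{"dx":0.42,"dy":0.873,"dz":-0.05,"rz":0.2},{"dx":0.42,"dy":0.873,"dz":-0.05,"rz":0.2},{"dx":0.42,"dy":0.873,"dz":-0.05,"rz":0.2},{"dx":0.42,"dy":0.873,"dz":-0.05,"rz":0.2}]'

```text
schema error: expected keys dx, dy, dz, rx, ry, rz
```

Each row needs all six keys, so I'll resend them complete.

Emit:
move_arm --targets '[{"dx":0.42,"dy":0.873,"dz":-0.05,"rx":0,"ry":0,"rz":0.2},{"dx":0.42,"dy":0.873,"dz":-0.05,"rx":0,"ry":0,"rz":0.2},{"dx":0.42,"dy":0.873,"dz":-0.05,"rx":0,"ry":0,"rz":0.2},{"dx":0.42,"dy":0.873,"dz":-0.05,"rx":0,"ry":0,"rz":0.2},{"dx":0.42,"dy":0.873,"dz":-0.05,"rx":0,"ry":0,"rz":0.2},{"dx":0.42,"dy":0.873,"dz":-0.05,"rx":0,"ry":0,"rz":0.2},{"dx":0.42,"dy":0.873,"dz":-0.05,"rx":0,"ry":0,"rz":0.2},{"dx":0.42,"dy":0.873,"dz":-0.05,"rx":0,"ry":0,"rz":0.2},{"dx":0.42,"dy":0.873,"dz":-0.05,"rx":0,"ry":0,"rz":0.2},{"dx":0.42,"dy":0.873,"dz":-0.05,"rx":0,"ry":0,"rz":0.2}]' --claw 100

```text
t: 1.35
tcp_pos: [0.3293, -0.3641, 0.2185]
tool_rot: [0.759, 0.651, 0.0, -0.0]
force: [0.5, 0.8, 0.4]
finger_gap: 1.002
gripper_force: 0.0
```

Emit:
move_arm --targets '[{"dx":0.42,"dy":0.873,"dz":-0.05,"rx":0,"ry":0,"rz":0.2},{"dx":0.42,"dy":0.873,"dz":-0.05,"rx":0,"ry":0,"rz":0.2},{"dx":0.42,"dy":0.873,"dz":-0.05,"rx":0,"ry":0,"rz":0.2},{"dx":0.42,"dy":0.873,"dz":-0.05,"rx":0,"ry":0,"rz":0.2},{"dx":0.42,"dy":0.873,"dz":-0.05,"rx":0,"ry":0,"rz":0.2},{"dx":0.42,"dy":0.873,"dz":-0.05,"rx":0,"ry":0,"rz":0.2},{"dx":0.42,"dy":0.873,"dz":-0.05,"rx":0,"ry":0,"rz":0.2},{"dx":0.42,"dy":0.873,"dz":-0.05,"rx":0,"ry":0,"rz":0.2},{"dx":0.42,"dy":0.873,"dz":-0.05,"rx":0,"ry":0,"rz":0.2},{"dx":0.42,"dy":0.873,"dz":-0.05,"rx":0,"ry":0,"rz":0.2}]'

```text
t: 2.6
tcp_pos: [0.4343, -0.146, 0.2061]
tool_rot: [0.332, 0.943, 0.0, -0.0]
force: [-0.6, 0.1, -1.0]
finger_gap: 1.002
gripper_force: 0.0
```

Emit:
move_arm --targets '[{"dx":0.42,"dy":0.873,"dz":-0.05,"rx":0,"ry":0,"rz":0.2},{"dx":0.42,"dy":0.873,"dz":-0.05,"rx":0,"ry":0,"rz":0.2},{"dx":0.42,"dy":0.873,"dz":-0.05,"rx":0,"ry":0,"rz":0.2},{"dx":0.42,"dy":0.873,"dz":-0.05,"rx":0,"ry":0,"rz":0.2},{"dx":0.42,"dy":0.873,"dz":-0.05,"rx":0,"ry":0,"rz":0.2},{"dx":0.42,"dy":0.873,"dz":-0.05,"rx":0,"ry":0,"rz":0.2},{"dx":0.42,"dy":0.873,"dz":-0.05,"rx":0,"ry":0,"rz":0.2},{"dx":0.42,"dy":0.873,"dz":-0.05,"rx":0,"ry":0,"rz":0.2},{"dx":0.42,"dy":0.873,"dz":-0.05,"rx":0,"ry":0,"rz":0.2},{"dx":0.42,"dy":0.873,"dz":-0.05,"rx":0,"ry":0,"rz":0.2}]'

```text
t: 3.85
tcp_pos: [0.5391, 0.0721, 0.1934]
tool_rot: [-0.184, 0.983, 0.0, -0.0]
force: [-0.4, -0.8, -0.1]
finger_gap: 1.003
gripper_force: 0.0
```

Run:
```python
from h import *
s=sensors.sense();print(s["t"],s["q"].round(3),s["tcp_pos"],s["tool_rot"].round(4))
im=cams.snapshot("side")[:,:,::-1][150:300,190:360]
cv2.imwrite("pics/s1.png",np.clip(cv2.resize(im,None,fx=3.5,fy=3.5,interpolation=2)*1.4,0,255).astype('uint8'))
```

```text
3.85 [-0.073  0.469  1.676 -0.     0.998 -2.014] [0.53913375 0.07211343 0.19340032] [-1.841e-01  9.829e-01  1.000e-04 -5.000e-04]
```

View pics/s1.png

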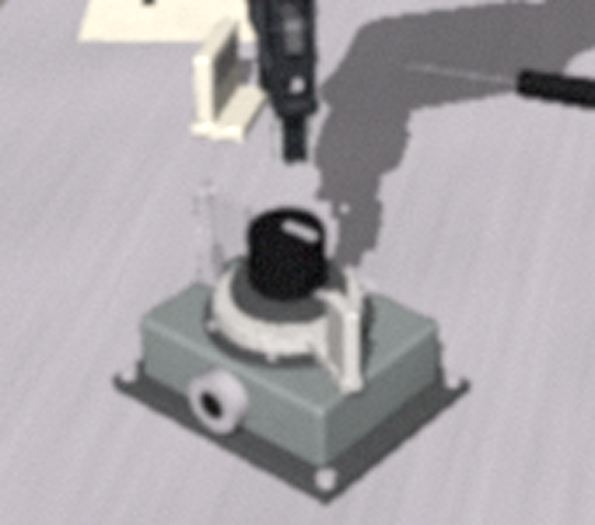

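The open fingers straddle the knob line at about (290,150) in the crop, above the knob at (290,250), and clear of cursor and paddle. I'll go down and grip.

Emit:
move_arm --targets '[{"dx":0.04,"dy":0,"dz":-0.5,"rx":0,"ry":0,"rz":0},{"dx":0,"dy":0,"dz":-0.5,"rx":0,"ry":0,"rz":0},{"dx":0,"dy":0,"dz":-0.5,"rx":0,"ry":0,"rz":0},{"dx":0,"dy":0,"dz":-0.5,"rx":0,"ry":0,"rz":0},{"dx":0,"dy":0,"dz":-0.5,"rx":0,"ry":0,"rz":0},{"dx":0,"dy":0,"dz":-0.5,"rx":0,"ry":0,"rz":0},{"dx":0,"dy":0,"dz":-0.4,"rx":0,"ry":0,"rz":0},{"dx":0,"dy":0,"dz":-0.3,"rx":0,"ry":0,"rz":0},{"dx":0,"dy":0,"dz":0,"rx":0,"ry":0,"rz":0},{"dx":0,"dy":0,"dz":0,"rx":0,"ry":0,"rz":0}]'

```text
t: 5.15
tcp_pos: [0.5405, 0.0714, 0.1016]
tool_rot: [-0.182, 0.983, -0.0, 0.0]
force: [0.4, -0.5, -0.3]
finger_gap: 0.998
gripper_force: 0.0
```

Emit:
move_arm --targets '[{"dx":0,"dy":0,"dz":0,"rx":0,"ry":0,"rz":0},{"dx":0,"dy":0,"dz":0,"rx":0,"ry":0,"rz":0},{"dx":0,"dy":0,"dz":0,"rx":0,"ry":0,"rz":0},{"dx":0,"dy":0,"dz":0,"rx":0,"ry":0,"rz":0},{"dx":0,"dy":0,"dz":0,"rx":0,"ry":0,"rz":0},{"dx":0,"dy":0,"dz":0,"rx":0,"ry":0,"rz":0},{"dx":0,"dy":0,"dz":0,"rx":0,"ry":0,"rz":0},{"dx":0,"dy":0,"dz":0,"rx":0,"ry":0,"rz":0},{"dx":0,"dy":0,"dz":0,"rx":0,"ry":0,"rz":0},{"dx":0,"dy":0,"dz":0,"rx":0,"ry":0,"rz":0}]' --claw 20 --newtons 40

```text
t: 6.4
tcp_pos: [0.5399, 0.0726, 0.1021]
tool_rot: [-0.182, 0.983, 0.001, 0.0]
force: [-1.4, 4.8, 5.8]
finger_gap: 0.575
gripper_force: 41.2
```

The grip is on at a 49 mm opening, which matches the knob. First stroke: 90° clockwise.

Emit:
move_arm --targets '[{"dx":0,"dy":0.04,"dz":0,"rx":0,"ry":0,"rz":-0.3},{"dx":0,"dy":0,"dz":0,"rx":0,"ry":0,"rz":-0.3},{"dx":0,"dy":0,"dz":0,"rx":0,"ry":0,"rz":-0.3},{"dx":0,"dy":0,"dz":0,"rx":0,"ry":0,"rz":-0.3},{"dx":0,"dy":0,"dz":0,"rx":0,"ry":0,"rz":-0.3},{"dx":0,"dy":0,"dz":0,"rx":0,"ry":0,"rz":-0.3},{"dx":0,"dy":0,"dz":0,"rx":0,"ry":0,"rz":-0.3},{"dx":0,"dy":0,"dz":0,"rx":0,"ry":0,"rz":-0.3},{"dx":0,"dy":0,"dz":0,"rx":0,"ry":0,"rz":-0.3},{"dx":0,"dy":0,"dz":0,"rx":0,"ry":0,"rz":-0.3}]'

```text
t: 7.65
tcp_pos: [0.5399, 0.0726, 0.1021]
tool_rot: [0.568, 0.823, 0.0, 0.0]
force: [-2.5, 0.3, 5.0]
finger_gap: 0.574
gripper_force: 41.1
```

Emit:
move_arm --targets '[{"dx":0,"dy":0,"dz":0,"rx":0,"ry":0,"rz":0},{"dx":0,"dy":0,"dz":0,"rx":0,"ry":0,"rz":0},{"dx":0,"dy":0,"dz":0,"rx":0,"ry":0,"rz":0},{"dx":0,"dy":0,"dz":0,"rx":0,"ry":0,"rz":0},{"dx":0,"dy":0,"dz":0,"rx":0,"ry":0,"rz":0},{"dx":0,"dy":0,"dz":0.2,"rx":0,"ry":0,"rz":0},{"dx":0,"dy":0,"dz":0.5,"rx":0,"ry":0,"rz":0},{"dx":0,"dy":0,"dz":0.6,"rx":0,"ry":0,"rz":0},{"dx":0,"dy":0,"dz":0.6,"rx":0,"ry":0,"rz":0},{"dx":0,"dy":0,"dz":0.6,"rx":0,"ry":0,"rz":0}]' --claw 100

```text
t: 8.9
tcp_pos: [0.5404, 0.0724, 0.1653]
tool_rot: [0.566, 0.824, 0.0, 0.0]
force: [-0.3, 0.7, -0.2]
finger_gap: 1.002
gripper_force: 0.0
```

Now I'll turn back by 90° above the knob and check the rib from the side camera.

Emit:
move_arm --targets '[{"dx":0,"dy":0,"dz":0.2,"rx":0,"ry":0,"rz":0.3},{"dx":0,"dy":0,"dz":0.2,"rx":0,"ry":0,"rz":0.3},{"dx":0,"dy":0,"dz":0.2,"rx":0,"ry":0,"rz":0.3},{"dx":0,"dy":0,"dz":0.2,"rx":0,"ry":0,"rz":0.3},{"dx":0,"dy":0,"dz":0,"rx":0,"ry":0,"rz":0.3},{"dx":0,"dy":0,"dz":0,"rx":0,"ry":0,"rz":0.3},{"dx":0,"dy":0,"dz":0,"rx":0,"ry":0,"rz":0.3},{"dx":0,"dy":0,"dz":0,"rx":0,"ry":0,"rz":0.3},{"dx":0,"dy":0,"dz":0,"rx":0,"ry":0,"rz":0.3},{"dx":0,"dy":0,"dz":0,"rx":0,"ry":0,"rz":0.3}]'

```text
t: 10.15
tcp_pos: [0.5402, 0.0724, 0.1846]
tool_rot: [-0.185, 0.983, -0.0, 0.0]
force: [0.0, 0.2, 0.6]
finger_gap: 1.002
gripper_force: 0.0
```

Run:
```python
from h import *
s=sensors.sense();print(s["t"],s["q"].round(3),s["tcp_pos"],s["tool_rot"].round(4))
a=cams.snapshot("side")[:,:,::-1];b=cams.snapshot("top")[:,:,::-1];cv2.imwrite("pics/raw2.png",a)
a=cv2.resize(a[195:270,230:310],None,fx=5,fy=5,interpolation=2);b=cv2.resize(b[165:270,200:310],None,fx=3.5,fy=3.5,interpolation=2)
h=max(len(a),len(b));p=lambda i:cv2.copyMakeBorder(i,0,h-len(i),0,0,0)
cv2.imwrite("pics/s2.png",np.clip(np.hstack([p(a),p(b)])*1.4,0,255).astype('uint8'))
```

```text
10.15 [-0.072  0.482  1.683  0.     0.976 -2.015] [0.54022715 0.07237426 0.18463501] [-1.849e-01  9.827e-01 -1.000e-04  3.000e-04]
```

View pics/s2.png

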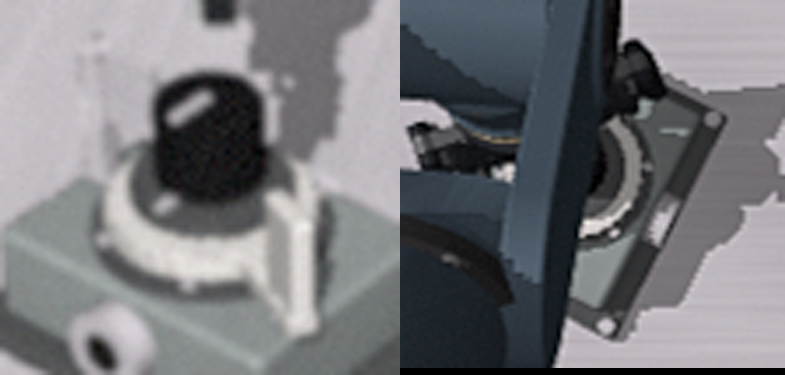

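The rib has turned: it runs from (213,97) to (172,121), with its disc part at (165,204). The paddle hasn't moved.

Run:
```python
from h import *
c=np.array([.5400,.0725])
S=lambda x,y,z:ray("side",(x+.5)/5-.5+230,(y+.5)/5-.5+195,z)[:2]
k=S(210,103,.132);print("knobtop",k)
a,b,d=S(213,97,.135),S(172,121,.135),S(165,204,.0925)
for v in (b-a,b-c,d-c): print(v.round(4),np.degrees(np.arctan2(v[1],v[0])))
# PCA of the bright rib on top
im=cv2.imread("pics/raw2.png").max(2)[195:270,230:310]; m=np.zeros_like(im);m[16:28,31:46]=(im[16:28,31:46]>85)
n,l,st,ce=cv2.connectedComponentsWithStats(m);i=1+st[1:,4].argmax();ys,xs=np.nonzero(l==i)
W=np.array([ray("side",x+230,y+195,.135)[:2] for x,y in zip(xs,ys)]);u=np.linalg.svd(W-W.mean(0))[2][0];print(len(W),W.mean(0),np.degrees(np.arctan2(u[1],u[0])))
```

```text
knobtop [0.53763096 0.07690624]
[0.0129 0.0225] 60.151748095681036
[0.0092 0.0263] 70.66941492355468
[0.0129 0.0302] 66.93224726146563
23 [0.54486109 0.08712912] 68.05606820092429
```

The rib is now at about 65°, so roughly 91° remains. Second stroke.

Emit:
move_arm --targets '[{"dx":0,"dy":0,"dz":-0.5,"rx":0,"ry":0,"rz":0},{"dx":0,"dy":0,"dz":-0.5,"rx":0,"ry":0,"rz":0},{"dx":0,"dy":0,"dz":-0.5,"rx":0,"ry":0,"rz":0},{"dx":0,"dy":0,"dz":-0.5,"rx":0,"ry":0,"rz":0},{"dx":0,"dy":0,"dz":-0.5,"rx":0,"ry":0,"rz":0},{"dx":0,"dy":0,"dz":-0.5,"rx":0,"ry":0,"rz":0},{"dx":0,"dy":0,"dz":-0.3,"rx":0,"ry":0,"rz":0},{"dx":0,"dy":0,"dz":0,"rx":0,"ry":0,"rz":0},{"dx":0,"dy":0,"dz":0,"rx":0,"ry":0,"rz":0},{"dx":0,"dy":0,"dz":0,"rx":0,"ry":0,"rz":0}]'

```text
t: 11.5
tcp_pos: [0.5405, 0.0723, 0.1018]
tool_rot: [-0.182, 0.983, -0.0, 0.001]
force: [0.9, -0.6, 0.6]
finger_gap: 1.001
gripper_force: 0.0
```

Emit:
move_arm --targets '[{"dx":0,"dy":0,"dz":0,"rx":0,"ry":0,"rz":0},{"dx":0,"dy":0,"dz":0,"rx":0,"ry":0,"rz":0},{"dx":0,"dy":0,"dz":0,"rx":0,"ry":0,"rz":0},{"dx":0,"dy":0,"dz":0,"rx":0,"ry":0,"rz":0},{"dx":0,"dy":0,"dz":0,"rx":0,"ry":0,"rz":0},{"dx":0,"dy":0,"dz":0,"rx":0,"ry":0,"rz":0},{"dx":0,"dy":0,"dz":0,"rx":0,"ry":0,"rz":0},{"dx":0,"dy":0,"dz":0,"rx":0,"ry":0,"rz":0},{"dx":0,"dy":0,"dz":0,"rx":0,"ry":0,"rz":0},{"dx":0,"dy":0,"dz":0,"rx":0,"ry":0,"rz":0}]' --claw 20

```text
t: 12.75
tcp_pos: [0.5401, 0.0727, 0.1018]
tool_rot: [-0.182, 0.983, 0.0, 0.0]
force: [-1.2, 1.0, 5.6]
finger_gap: 0.574
gripper_force: 41.1
```

Emit:
move_arm --targets '[{"dx":0,"dy":0,"dz":0,"rx":0,"ry":0,"rz":-0.303},{"dx":0,"dy":0,"dz":0,"rx":0,"ry":0,"rz":-0.303},{"dx":0,"dy":0,"dz":0,"rx":0,"ry":0,"rz":-0.303},{"dx":0,"dy":0,"dz":0,"rx":0,"ry":0,"rz":-0.303},{"dx":0,"dy":0,"dz":0,"rx":0,"ry":0,"rz":-0.303},{"dx":0,"dy":0,"dz":0,"rx":0,"ry":0,"rz":-0.303},{"dx":0,"dy":0,"dz":0,"rx":0,"ry":0,"rz":-0.303},{"dx":0,"dy":0,"dz":0,"rx":0,"ry":0,"rz":-0.303},{"dx":0,"dy":0,"dz":0,"rx":0,"ry":0,"rz":-0.303},{"dx":0,"dy":0,"dz":0,"rx":0,"ry":0,"rz":-0.303}]'

```text
t: 14.0
tcp_pos: [0.54, 0.0724, 0.1018]
tool_rot: [0.574, 0.819, -0.0, 0.0]
force: [-2.0, 0.5, 6.4]
finger_gap: 0.571
gripper_force: 41.2
```

Emit:
move_arm --targets '[{"dx":0,"dy":0,"dz":0,"rx":0,"ry":0,"rz":0},{"dx":0,"dy":0,"dz":0,"rx":0,"ry":0,"rz":0},{"dx":0,"dy":0,"dz":0,"rx":0,"ry":0,"rz":0},{"dx":0,"dy":0,"dz":0,"rx":0,"ry":0,"rz":0},{"dx":0,"dy":0,"dz":0,"rx":0,"ry":0,"rz":0},{"dx":0,"dy":0,"dz":0.2,"rx":0,"ry":0,"rz":0},{"dx":0,"dy":0,"dz":0.6,"rx":0,"ry":0,"rz":0},{"dx":0,"dy":0,"dz":0.8,"rx":0,"ry":0,"rz":0},{"dx":0,"dy":0,"dz":0.8,"rx":0,"ry":0,"rz":0},{"dx":0,"dy":0,"dz":0.8,"rx":0,"ry":0,"rz":0}]' --claw 100

```text
t: 15.25
tcp_pos: [0.5404, 0.0723, 0.1832]
tool_rot: [0.573, 0.82, 0.0, 0.001]
force: [0.0, 0.1, 1.5]
finger_gap: 0.999
gripper_force: 0.0
```

Second stroke done. I'll move to a stand-off above the anticlockwise side of the paddle, with fingers shutting, and check the knob setting from there.

Emit:
move_arm --targets '[{"dx":-0.3,"dy":0.195,"dz":0,"rx":0,"ry":0,"rz":0.058},{"dx":-0.3,"dy":0.195,"dz":0,"rx":0,"ry":0,"rz":0.058},{"dx":-0.3,"dy":0.195,"dz":0,"rx":0,"ry":0,"rz":0.058},{"dx":-0.3,"dy":0.195,"dz":0,"rx":0,"ry":0,"rz":0.058},{"dx":-0.3,"dy":0.195,"dz":0,"rx":0,"ry":0,"rz":0.058},{"dx":-0.3,"dy":0.195,"dz":0,"rx":0,"ry":0,"rz":0.058},{"dx":-0.3,"dy":0.195,"dz":0,"rx":0,"ry":0,"rz":0.058},{"dx":-0.3,"dy":0.195,"dz":0,"rx":0,"ry":0,"rz":0.058},{"dx":-0.3,"dy":0.195,"dz":0,"rx":0,"ry":0,"rz":0.058},{"dx":-0.3,"dy":0.195,"dz":0,"rx":0,"ry":0,"rz":0.058}]' --claw 0

```text
t: 16.5
tcp_pos: [0.4647, 0.1214, 0.1813]
tool_rot: [0.441, 0.897, 0.0, 0.0]
force: [-0.0, 0.6, -0.7]
finger_gap: -0.003
gripper_force: 0.0
```

```bash
cat > look.py <<'E'
from h import *
import sys
k=sys.argv[1];s=sensors.sense();print(s["t"],s["q"].round(3),s["tcp_pos"].round(4),s["tool_rot"].round(4))
a=cams.snapshot("side")[:,:,::-1];b=cams.snapshot("top")[:,:,::-1];cv2.imwrite(f"pics/raws{k}.png",a);cv2.imwrite(f"pics/rawt{k}.png",b)
a=cv2.resize(a[195:270,230:310],None,fx=5,fy=5,interpolation=2);b=cv2.resize(b[165:270,200:310],None,fx=3.5,fy=3.5,interpolation=2)
h=max(len(a),len(b));p=lambda i:cv2.copyMakeBorder(i,0,h-len(i),0,0,0)
cv2.imwrite(f"pics/s{k}.png",np.clip(np.hstack([p(a),p(b)])*1.4,0,255).astype('uint8'))
E
python3 look.py 3
```

```text
16.5 [ 0.022  0.411  1.841  0.     0.89  -0.634] [0.4647 0.1214 0.1813] [4.412e-01 8.974e-01 0.000e+00 1.000e-04]
```

View pics/s3.png

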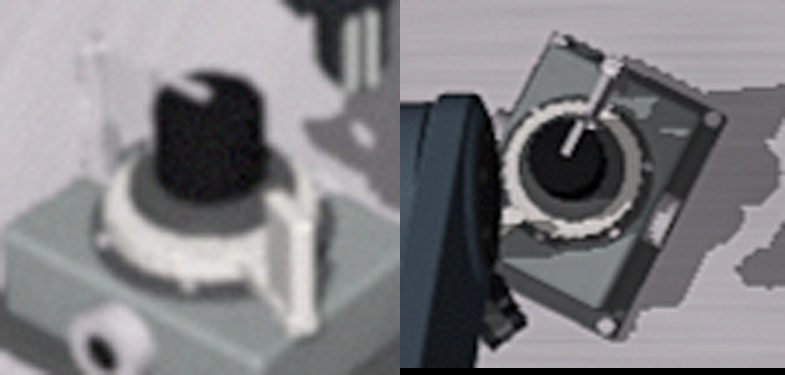

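The top view shows the rib running from (568,155) to (582,122), in line with the cursor blade from (590,113) to (611,67). A quick numeric check comes next.

Run:
```python
from h import *
P=lambda x,y,z:ray("top",(x-400+.5)/3.5-.5+200,(y+.5)/3.5-.5+165,z)[:2]
A=lambda v:np.degrees(np.arctan2(v[1],v[0])).round(1)
k=P(568,157,.132);e=P(582,122,.135);p=P(611,67,.134);b=P(592,113,.134);c=np.array([.54,.0725])
print("knob",k,"rib",A(e-P(568,155,.135)),A(e-c),"cursor",A(p-b),A(p-c),A(p-k))
im=cv2.imread("pics/rawt3.png").max(2); m=np.zeros_like(im);m[198:212,244:256]=im[198:212,244:256]>90
ys,xs=np.nonzero(m);print(list(zip(xs,ys)))
W=np.array([ray("top",x,y,.135)[:2] for x,y in zip(xs,ys)]);w=im[ys,xs]
u=np.linalg.svd(W-W.mean(0))[2][0];print(len(W),W.mean(0),A(u))
```

```text
knob [0.54068216 0.06930189] rib -21.8 -27.6 cursor -21.3 -26.9 -24.7
[(np.int64(250), np.int64(200)), (np.int64(251), np.int64(200)), (np.int64(254), np.int64(200)), (np.int64(250), np.int64(201)), (np.int64(251), np.int64(201)), (np.int64(254), np.int64(201)), (np.int64(255), np.int64(201)), (np.int64(249), np.int64(202)), (np.int64(250), np.int64(202)), (np.int64(251), np.int64(202)), (np.int64(249), np.int64(203)), (np.int64(250), np.int64(203)), (np.int64(248), np.int64(204)), (np.int64(249), np.int64(204)), (np.int64(250), np.int64(204)), (np.int64(248), np.int64(205)), (np.int64(249), np.int64(205)), (np.int64(247), np.int64(206)), (np.int64(248), np.int64(206)), (np.int64(249), np.int64(206)), (np.int64(247), np.int64(207)), (np.int64(248), np.int64(207)), (np.int64(246), np.int64(208)), (np.int64(247), np.int64(208)), (np.int64(248), np.int64(208))]
25 [0.55372243 0.06483018] 142.6
```

The rib and cursor directions agree to within about 1°, so the knob is set. Descending beside the paddle, and working out the arc rows.

Emit:
move_arm --targets '[{"dx":0,"dy":0,"dz":-0.5,"rx":0,"ry":0,"rz":0},{"dx":0,"dy":0,"dz":-0.5,"rx":0,"ry":0,"rz":0},{"dx":0,"dy":0,"dz":-0.5,"rx":0,"ry":0,"rz":0},{"dx":0,"dy":0,"dz":-0.5,"rx":0,"ry":0,"rz":0},{"dx":0,"dy":0,"dz":-0.5,"rx":0,"ry":0,"rz":0},{"dx":0,"dy":0,"dz":-0.5,"rx":0,"ry":0,"rz":0},{"dx":0,"dy":0,"dz":-0.4,"rx":0,"ry":0,"rz":0},{"dx":0,"dy":0,"dz":0,"rx":0,"ry":0,"rz":0},{"dx":0,"dy":0,"dz":0,"rx":0,"ry":0,"rz":0},{"dx":0,"dy":0,"dz":0,"rx":0,"ry":0,"rz":0}]'

```text
t: 17.85
tcp_pos: [0.4655, 0.1211, 0.0967]
tool_rot: [0.442, 0.897, 0.0, 0.001]
force: [-0.7, -0.2, 0.0]
finger_gap: -0.001
gripper_force: 0.0
```

```bash
cat > arc.py <<'E'
from h import *
import sys
d,n=float(sys.argv[1]),10; s=sensors.sense();c=np.array([.540,.0722]);r=s["tcp_pos"][:2]-c
a=np.arctan2(r[1],r[0]);R=np.hypot(*r);t=np.array([np.sin(a),-np.cos(a)])
print("t",round(s["t"],2),"R",R.round(4),"ang",np.degrees(a).round(2),"z",s["tcp_pos"][2].round(4),"Ft",-(s["force"][:2]@t).round(2),"Fr",(s["force"][:2]@(r/R)).round(2),"Tz",s["ft_torque"][2].round(3))
R=float(sys.argv[2]) if len(sys.argv)>2 else R
p=np.array([[R*np.cos(a-np.radians(d)*i),R*np.sin(a-np.radians(d)*i)] for i in range(n+1)])
print((np.diff(p,axis=0)/.025).round(3).tolist(),"rz",-d/30)
E
python3 arc.py 3
```

```text
t 17.85 R 0.0891 ang 146.69 z 0.0967 Ft 0.52 Fr 0.48 Tz 0.037
[[0.107, 0.153], [0.114, 0.147], [0.122, 0.141], [0.129, 0.135], [0.136, 0.128], [0.143, 0.12], [0.149, 0.113], [0.154, 0.105], [0.16, 0.097], [0.164, 0.088]] rz -0.1
```

Emit:
move_arm --targets '[{"dx":0.107,"dy":0.153,"dz":0,"rx":0,"ry":0,"rz":-0.1},{"dx":0.114,"dy":0.147,"dz":0,"rx":0,"ry":0,"rz":-0.1},{"dx":0.122,"dy":0.141,"dz":0,"rx":0,"ry":0,"rz":-0.1},{"dx":0.129,"dy":0.135,"dz":0,"rx":0,"ry":0,"rz":-0.1},{"dx":0.136,"dy":0.128,"dz":0,"rx":0,"ry":0,"rz":-0.1},{"dx":0.143,"dy":0.12,"dz":0,"rx":0,"ry":0,"rz":-0.1},{"dx":0.149,"dy":0.113,"dz":0,"rx":0,"ry":0,"rz":-0.1},{"dx":0.154,"dy":0.105,"dz":0,"rx":0,"ry":0,"rz":-0.1},{"dx":0.16,"dy":0.097,"dz":0,"rx":0,"ry":0,"rz":-0.1},{"dx":0.164,"dy":0.088,"dz":0,"rx":0,"ry":0,"rz":-0.1}]'

```text
t: 19.1
tcp_pos: [0.499, 0.1517, 0.0966]
tool_rot: [0.66, 0.751, -0.001, -0.0]
force: [-1.3, -1.0, 1.0]
finger_gap: 0.003
gripper_force: 0.7
```

```bash
python3 arc.py 0.5; python3 look.py 4
```

```text
t 19.1 R 0.0895 ang 117.3 z 0.0966 Ft 1.63 Fr -0.32 Tz -0.004
[[0.028, 0.014], [0.028, 0.014], [0.028, 0.014], [0.028, 0.013], [0.028, 0.013], [0.028, 0.013], [0.029, 0.013], [0.029, 0.012], [0.029, 0.012], [0.029, 0.012]] rz -0.016666666666666666
19.1 [ 0.081  0.598  1.806 -0.     0.738 -0.049] [0.499  0.1517 0.0966] [ 6.598e-01  7.514e-01 -5.000e-04 -4.000e-04]
```

View pics/s4.png

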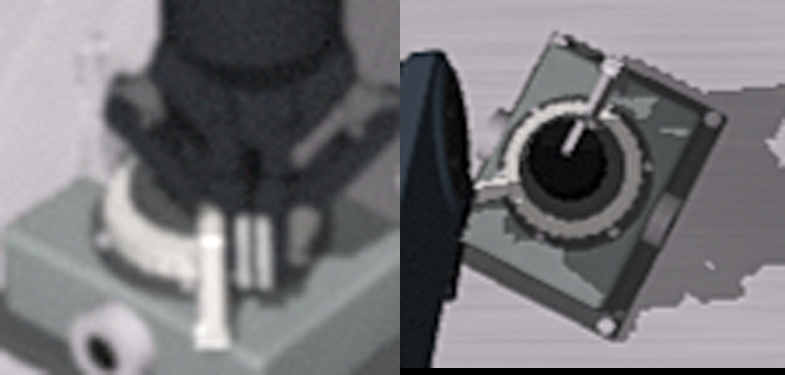

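The paddle has moved to (210,280), with the shut fingers bearing on its anticlockwise face at about 1.6 N, so it is still turning freely. Next 8°, then smaller steps.

Emit:
move_arm --targets '[{"dx":0.044,"dy":0.022,"dz":0,"rx":0,"ry":0,"rz":-0.027},{"dx":0.044,"dy":0.022,"dz":0,"rx":0,"ry":0,"rz":-0.027},{"dx":0.045,"dy":0.021,"dz":0,"rx":0,"ry":0,"rz":-0.027},{"dx":0.045,"dy":0.021,"dz":0,"rx":0,"ry":0,"rz":-0.027},{"dx":0.045,"dy":0.02,"dz":0,"rx":0,"ry":0,"rz":-0.027},{"dx":0.045,"dy":0.02,"dz":0,"rx":0,"ry":0,"rz":-0.027},{"dx":0.046,"dy":0.019,"dz":0,"rx":0,"ry":0,"rz":-0.027},{"dx":0.046,"dy":0.019,"dz":0,"rx":0,"ry":0,"rz":-0.027},{"dx":0.046,"dy":0.018,"dz":0,"rx":0,"ry":0,"rz":-0.027},{"dx":0.046,"dy":0.018,"dz":0,"rx":0,"ry":0,"rz":-0.027}]'

```text
t: 20.45
tcp_pos: [0.511, 0.1568, 0.0963]
tool_rot: [0.711, 0.703, -0.0, 0.0]
force: [-1.4, 0.1, 0.8]
finger_gap: 0.002
gripper_force: 0.7
```

```bash
python3 arc.py 0.5 0.0893
```

```text
t 20.45 R 0.0894 ang 108.92 z 0.0963 Ft 1.31 Fr 0.6 Tz -0.015
[[0.03, 0.01], [0.03, 0.01], [0.03, 0.009], [0.03, 0.009], [0.03, 0.009], [0.03, 0.009], [0.03, 0.008], [0.03, 0.008], [0.03, 0.008], [0.03, 0.008]] rz -0.016666666666666666
```

Emit:
move_arm --targets '[{"dx":0.03,"dy":0.01,"dz":0,"rx":0,"ry":0,"rz":-0.017},{"dx":0.03,"dy":0.01,"dz":0,"rx":0,"ry":0,"rz":-0.017},{"dx":0.03,"dy":0.009,"dz":0,"rx":0,"ry":0,"rz":-0.017},{"dx":0.03,"dy":0.009,"dz":0,"rx":0,"ry":0,"rz":-0.017},{"dx":0.03,"dy":0.009,"dz":0,"rx":0,"ry":0,"rz":-0.017},{"dx":0.03,"dy":0.009,"dz":0,"rx":0,"ry":0,"rz":-0.017},{"dx":0.03,"dy":0.008,"dz":0,"rx":0,"ry":0,"rz":-0.017},{"dx":0.03,"dy":0.008,"dz":0,"rx":0,"ry":0,"rz":-0.017},{"dx":0.03,"dy":0.008,"dz":0,"rx":0,"ry":0,"rz":-0.017},{"dx":0.03,"dy":0.008,"dz":0,"rx":0,"ry":0,"rz":-0.017}]'

```text
t: 21.7
tcp_pos: [0.5185, 0.159, 0.0963]
tool_rot: [0.741, 0.671, 0.0, 0.0]
force: [-2.1, -1.0, 0.8]
finger_gap: -0.002
gripper_force: 0.7
```

```bash
python3 arc.py 0.5 0.0893
```

```text
t 21.7 R 0.0894 ang 103.92 z 0.0963 Ft 2.25 Fr -0.42 Tz 0.016
[[0.03, 0.007], [0.03, 0.007], [0.03, 0.007], [0.03, 0.007], [0.031, 0.006], [0.031, 0.006], [0.031, 0.006], [0.031, 0.006], [0.031, 0.005], [0.031, 0.005]] rz -0.016666666666666666
```

Emit:
move_arm --targets '[{"dx":0.03,"dy":0.007,"dz":0,"rx":0,"ry":0,"rz":-0.017},{"dx":0.03,"dy":0.007,"dz":0,"rx":0,"ry":0,"rz":-0.017},{"dx":0.03,"dy":0.007,"dz":0,"rx":0,"ry":0,"rz":-0.017},{"dx":0.03,"dy":0.007,"dz":0,"rx":0,"ry":0,"rz":-0.017},{"dx":0.031,"dy":0.006,"dz":0,"rx":0,"ry":0,"rz":-0.017},{"dx":0.031,"dy":0.006,"dz":0,"rx":0,"ry":0,"rz":-0.017},{"dx":0.031,"dy":0.006,"dz":0,"rx":0,"ry":0,"rz":-0.017},{"dx":0.031,"dy":0.006,"dz":0,"rx":0,"ry":0,"rz":-0.017},{"dx":0.031,"dy":0.005,"dz":0,"rx":0,"ry":0,"rz":-0.017},{"dx":0.031,"dy":0.005,"dz":0,"rx":0,"ry":0,"rz":-0.017}]'

```text
t: 22.95
tcp_pos: [0.5261, 0.1606, 0.0963]
tool_rot: [0.771, 0.637, 0.0, -0.0]
force: [-1.1, 0.1, 1.5]
finger_gap: -0.001
gripper_force: 0.7
```

```bash
python3 arc.py 0.5 0.0893
```

```text
t 22.95 R 0.0895 ang 98.93 z 0.0963 Ft 1.08 Fr 0.29 Tz 0.016
[[0.031, 0.005], [0.031, 0.004], [0.031, 0.004], [0.031, 0.004], [0.031, 0.004], [0.031, 0.003], [0.031, 0.003], [0.031, 0.003], [0.031, 0.003], [0.031, 0.002]] rz -0.016666666666666666
```

Emit:
move_arm --targets '[{"dx":0.031,"dy":0.005,"dz":0,"rx":0,"ry":0,"rz":-0.017},{"dx":0.031,"dy":0.004,"dz":0,"rx":0,"ry":0,"rz":-0.017},{"dx":0.031,"dy":0.004,"dz":0,"rx":0,"ry":0,"rz":-0.017},{"dx":0.031,"dy":0.004,"dz":0,"rx":0,"ry":0,"rz":-0.017},{"dx":0.031,"dy":0.004,"dz":0,"rx":0,"ry":0,"rz":-0.017},{"dx":0.031,"dy":0.003,"dz":0,"rx":0,"ry":0,"rz":-0.017},{"dx":0.031,"dy":0.003,"dz":0,"rx":0,"ry":0,"rz":-0.017},{"dx":0.031,"dy":0.003,"dz":0,"rx":0,"ry":0,"rz":-0.017},{"dx":0.031,"dy":0.003,"dz":0,"rx":0,"ry":0,"rz":-0.017},{"dx":0.031,"dy":0.002,"dz":0,"rx":0,"ry":0,"rz":-0.017}]'

```text
t: 24.2
tcp_pos: [0.5339, 0.1614, 0.0963]
tool_rot: [0.798, 0.602, 0.0, 0.0]
force: [-1.9, 0.4, 1.4]
finger_gap: 0.0
gripper_force: 0.7
```

```bash
python3 arc.py 0.5 0.0893
```

```text
t 24.2 R 0.0894 ang 93.91 z 0.0963 Ft 1.91 Fr 0.52 Tz 0.035
[[0.031, 0.002], [0.031, 0.002], [0.031, 0.001], [0.031, 0.001], [0.031, 0.001], [0.031, 0.001], [0.031, 0.0], [0.031, 0.0], [0.031, -0.0], [0.031, -0.0]] rz -0.016666666666666666
```

Emit:
move_arm --targets '[{"dx":0.031,"dy":0.002,"dz":0,"rx":0,"ry":0,"rz":-0.017},{"dx":0.031,"dy":0.002,"dz":0,"rx":0,"ry":0,"rz":-0.017},{"dx":0.031,"dy":0.001,"dz":0,"rx":0,"ry":0,"rz":-0.017},{"dx":0.031,"dy":0.001,"dz":0,"rx":0,"ry":0,"rz":-0.017},{"dx":0.031,"dy":0.001,"dz":0,"rx":0,"ry":0,"rz":-0.017},{"dx":0.031,"dy":0.001,"dz":0,"rx":0,"ry":0,"rz":-0.017},{"dx":0.031,"dy":0,"dz":0,"rx":0,"ry":0,"rz":-0.017},{"dx":0.031,"dy":0,"dz":0,"rx":0,"ry":0,"rz":-0.017},{"dx":0.031,"dy":0,"dz":0,"rx":0,"ry":0,"rz":-0.017},{"dx":0.031,"dy":0,"dz":0,"rx":0,"ry":0,"rz":-0.017}]'

```text
t: 25.45
tcp_pos: [0.5416, 0.1616, 0.0963]
tool_rot: [0.824, 0.566, 0.0, -0.0]
force: [-1.5, 1.1, 1.6]
finger_gap: 0.001
gripper_force: 0.7
```

```bash
python3 arc.py 0.5 0.0893
```

```text
t 25.45 R 0.0894 ang 88.95 z 0.0963 Ft 1.5 Fr 1.07 Tz -0.016
[[0.031, -0.001], [0.031, -0.001], [0.031, -0.001], [0.031, -0.002], [0.031, -0.002], [0.031, -0.002], [0.031, -0.002], [0.031, -0.003], [0.031, -0.003], [0.031, -0.003]] rz -0.016666666666666666
```

Emit:
move_arm --targets '[{"dx":0.031,"dy":-0.001,"dz":0,"rx":0,"ry":0,"rz":-0.017},{"dx":0.031,"dy":-0.001,"dz":0,"rx":0,"ry":0,"rz":-0.017},{"dx":0.031,"dy":-0.001,"dz":0,"rx":0,"ry":0,"rz":-0.017},{"dx":0.031,"dy":-0.002,"dz":0,"rx":0,"ry":0,"rz":-0.017},{"dx":0.031,"dy":-0.002,"dz":0,"rx":0,"ry":0,"rz":-0.017},{"dx":0.031,"dy":-0.002,"dz":0,"rx":0,"ry":0,"rz":-0.017},{"dx":0.031,"dy":-0.002,"dz":0,"rx":0,"ry":0,"rz":-0.017},{"dx":0.031,"dy":-0.003,"dz":0,"rx":0,"ry":0,"rz":-0.017},{"dx":0.031,"dy":-0.003,"dz":0,"rx":0,"ry":0,"rz":-0.017},{"dx":0.031,"dy":-0.003,"dz":0,"rx":0,"ry":0,"rz":-0.017}]'

```text
t: 26.7
tcp_pos: [0.5494, 0.1611, 0.0963]
tool_rot: [0.849, 0.529, 0.0, 0.0]
force: [-0.8, 0.4, 0.4]
finger_gap: 0.001
gripper_force: 0.7
```

```bash
python3 arc.py 0.5 0.0893
```

```text
t 26.7 R 0.0894 ang 83.98 z 0.0963 Ft 0.88 Fr 0.28 Tz 0.011
[[0.031, -0.003], [0.031, -0.004], [0.031, -0.004], [0.031, -0.004], [0.031, -0.004], [0.031, -0.005], [0.031, -0.005], [0.031, -0.005], [0.031, -0.006], [0.031, -0.006]] rz -0.016666666666666666
```

Emit:
move_arm --targets '[{"dx":0.031,"dy":-0.003,"dz":0,"rx":0,"ry":0,"rz":-0.017},{"dx":0.031,"dy":-0.004,"dz":0,"rx":0,"ry":0,"rz":-0.017},{"dx":0.031,"dy":-0.004,"dz":0,"rx":0,"ry":0,"rz":-0.017},{"dx":0.031,"dy":-0.004,"dz":0,"rx":0,"ry":0,"rz":-0.017},{"dx":0.031,"dy":-0.004,"dz":0,"rx":0,"ry":0,"rz":-0.017},{"dx":0.031,"dy":-0.005,"dz":0,"rx":0,"ry":0,"rz":-0.017},{"dx":0.031,"dy":-0.005,"dz":0,"rx":0,"ry":0,"rz":-0.017},{"dx":0.031,"dy":-0.005,"dz":0,"rx":0,"ry":0,"rz":-0.017},{"dx":0.031,"dy":-0.006,"dz":0,"rx":0,"ry":0,"rz":-0.017},{"dx":0.031,"dy":-0.006,"dz":0,"rx":0,"ry":0,"rz":-0.017}]'

```text
t: 27.95
tcp_pos: [0.5569, 0.1601, 0.0963]
tool_rot: [0.871, 0.491, -0.0, -0.0]
force: [-2.2, 1.8, 1.5]
finger_gap: 0.0
gripper_force: 1.3
```

```bash
python3 arc.py 0.5 0.0893
```

```text
t 27.95 R 0.0895 ang 79.14 z 0.0963 Ft 2.49 Fr 1.34 Tz -0.013
[[0.031, -0.006], [0.031, -0.006], [0.03, -0.007], [0.03, -0.007], [0.03, -0.007], [0.03, -0.007], [0.03, -0.008], [0.03, -0.008], [0.03, -0.008], [0.03, -0.008]] rz -0.016666666666666666
```

Emit:
move_arm --targets '[{"dx":0.015,"dy":-0.003,"dz":0,"rx":0,"ry":0,"rz":-0.008},{"dx":0.015,"dy":-0.003,"dz":0,"rx":0,"ry":0,"rz":-0.008},{"dx":0.015,"dy":-0.003,"dz":0,"rx":0,"ry":0,"rz":-0.008},{"dx":0.015,"dy":-0.003,"dz":0,"rx":0,"ry":0,"rz":-0.008},{"dx":0.015,"dy":-0.003,"dz":0,"rx":0,"ry":0,"rz":-0.008},{"dx":0.015,"dy":-0.003,"dz":0,"rx":0,"ry":0,"rz":-0.008},{"dx":0.015,"dy":-0.004,"dz":0,"rx":0,"ry":0,"rz":-0.008},{"dx":0.015,"dy":-0.004,"dz":0,"rx":0,"ry":0,"rz":-0.008},{"dx":0.015,"dy":-0.004,"dz":0,"rx":0,"ry":0,"rz":-0.008},{"dx":0.015,"dy":-0.004,"dz":0,"rx":0,"ry":0,"rz":-0.008}]'

```text
t: 29.2
tcp_pos: [0.5586, 0.1601, 0.096]
tool_rot: [0.881, 0.472, -0.002, -0.002]
force: [-6.1, 5.9, 4.5]
finger_gap: 0.004
gripper_force: 3.9
```

```bash
python3 arc.py 0.5 0.0893
```

```text
t 29.2 R 0.0898 ang 78.04 z 0.096 Ft 7.22 Fr 4.52 Tz 0.08
[[0.03, -0.007], [0.03, -0.007], [0.03, -0.007], [0.03, -0.007], [0.03, -0.008], [0.03, -0.008], [0.03, -0.008], [0.03, -0.008], [0.03, -0.009], [0.03, -0.009]] rz -0.016666666666666666
```

The bite: the push has jumped to about 7–8 N at a tool angle of about 78.5°, and the arm is giving about 1.4°. Another 5°, then I'll check.

Emit:
move_arm --targets '[{"dx":0.03,"dy":-0.007,"dz":0,"rx":0,"ry":0,"rz":-0.017},{"dx":0.03,"dy":-0.008,"dz":0,"rx":0,"ry":0,"rz":-0.017},{"dx":0.03,"dy":-0.008,"dz":0,"rx":0,"ry":0,"rz":-0.017},{"dx":0.03,"dy":-0.008,"dz":0,"rx":0,"ry":0,"rz":-0.017},{"dx":0.03,"dy":-0.008,"dz":0,"rx":0,"ry":0,"rz":-0.017},{"dx":0.03,"dy":-0.009,"dz":0,"rx":0,"ry":0,"rz":-0.017},{"dx":0.03,"dy":-0.009,"dz":0,"rx":0,"ry":0,"rz":-0.017},{"dx":0.03,"dy":-0.009,"dz":0,"rx":0,"ry":0,"rz":-0.017},{"dx":0.03,"dy":-0.009,"dz":0,"rx":0,"ry":0,"rz":-0.017},{"dx":0.03,"dy":-0.01,"dz":0,"rx":0,"ry":0,"rz":-0.017}]'

```text
t: 30.45
tcp_pos: [0.5655, 0.1585, 0.096]
tool_rot: [0.902, 0.433, -0.002, -0.002]
force: [-7.1, 6.8, 4.1]
finger_gap: -0.003
gripper_force: 4.8
```

```bash
python3 arc.py 0.5 0.0893
```

```text
t 30.45 R 0.09 ang 73.52 z 0.096 Ft 8.72 Fr 4.55 Tz 0.099
[[0.03, -0.009], [0.03, -0.009], [0.03, -0.009], [0.03, -0.01], [0.03, -0.01], [0.029, -0.01], [0.029, -0.011], [0.029, -0.011], [0.029, -0.011], [0.029, -0.011]] rz -0.016666666666666666
```

The force rose as expected (about 1.6 N over 4.5°), so the ring is about 5° past the bite. Another 5°.

Emit:
move_arm --targets '[{"dx":0.03,"dy":-0.01,"dz":0,"rx":0,"ry":0,"rz":-0.017},{"dx":0.03,"dy":-0.01,"dz":0,"rx":0,"ry":0,"rz":-0.017},{"dx":0.029,"dy":-0.01,"dz":0,"rx":0,"ry":0,"rz":-0.017},{"dx":0.029,"dy":-0.011,"dz":0,"rx":0,"ry":0,"rz":-0.017},{"dx":0.029,"dy":-0.011,"dz":0,"rx":0,"ry":0,"rz":-0.017},{"dx":0.029,"dy":-0.011,"dz":0,"rx":0,"ry":0,"rz":-0.017},{"dx":0.029,"dy":-0.011,"dz":0,"rx":0,"ry":0,"rz":-0.017},{"dx":0.029,"dy":-0.012,"dz":0,"rx":0,"ry":0,"rz":-0.017},{"dx":0.029,"dy":-0.012,"dz":0,"rx":0,"ry":0,"rz":-0.017},{"dx":0.029,"dy":-0.012,"dz":0,"rx":0,"ry":0,"rz":-0.017}]'

```text
t: 31.7
tcp_pos: [0.5724, 0.1563, 0.0959]
tool_rot: [0.92, 0.392, -0.002, -0.003]
force: [-7.1, 9.3, 4.0]
finger_gap: 0.002
gripper_force: 5.6
```

```bash
python3 arc.py 0.5 0.0893
```

```text
t 31.7 R 0.0901 ang 68.95 z 0.0959 Ft 9.99 Fr 6.09 Tz 0.089
[[0.029, -0.011], [0.029, -0.012], [0.029, -0.012], [0.029, -0.012], [0.029, -0.012], [0.029, -0.013], [0.028, -0.013], [0.028, -0.013], [0.028, -0.013], [0.028, -0.014]] rz -0.016666666666666666
```

About 9.6° past the bite. Now I'll back off along the face normal, rise clear and check.

Emit:
move_arm --targets '[{"dx":-0.2,"dy":0.19,"dz":0,"rx":0,"ry":0,"rz":0},{"dx":-0.25,"dy":0.24,"dz":0,"rx":0,"ry":0,"rz":0},{"dx":-0.25,"dy":0.24,"dz":0,"rx":0,"ry":0,"rz":0},{"dx":0,"dy":0,"dz":0.4,"rx":0,"ry":0,"rz":0},{"dx":0,"dy":0,"dz":0.6,"rx":0,"ry":0,"rz":0},{"dx":0,"dy":0,"dz":0.8,"rx":0,"ry":0,"rz":0},{"dx":0,"dy":0,"dz":0.8,"rx":0,"ry":0,"rz":0},{"dx":0,"dy":0,"dz":0.8,"rx":0,"ry":0,"rz":0},{"dx":-0.2,"dy":0,"dz":0.4,"rx":0,"ry":0,"rz":0},{"dx":-0.4,"dy":0,"dz":0.2,"rx":0,"ry":0,"rz":0}]'

```text
t: 32.95
tcp_pos: [0.5432, 0.1708, 0.1973]
tool_rot: [0.92, 0.392, 0.001, 0.0]
force: [0.3, 0.6, -0.1]
finger_gap: -0.004
gripper_force: 0.0
```

Emit:
move_arm --targets '[{"dx":-0.5,"dy":0,"dz":0,"rx":0,"ry":0,"rz":0},{"dx":-0.6,"dy":0,"dz":0,"rx":0,"ry":0,"rz":0},{"dx":-0.6,"dy":0,"dz":0,"rx":0,"ry":0,"rz":0},{"dx":-0.6,"dy":0,"dz":0,"rx":0,"ry":0,"rz":0},{"dx":-0.6,"dy":0,"dz":0,"rx":0,"ry":0,"rz":0},{"dx":-0.5,"dy":0,"dz":0,"rx":0,"ry":0,"rz":0},{"dx":-0.3,"dy":0,"dz":0,"rx":0,"ry":0,"rz":0},{"dx":0,"dy":0,"dz":0,"rx":0,"ry":0,"rz":0},{"dx":0,"dy":0,"dz":0,"rx":0,"ry":0,"rz":0},{"dx":0,"dy":0,"dz":0,"rx":0,"ry":0,"rz":0}]'

```text
t: 34.2
tcp_pos: [0.4512, 0.171, 0.1963]
tool_rot: [0.92, 0.392, 0.0, 0.0]
force: [0.5, 0.5, 0.1]
finger_gap: -0.0
gripper_force: 0.0
```

```bash
python3 look.py 5
```

```text
34.2 [0.13  0.389 1.821 0.    0.931 0.894] [0.4512 0.171  0.1963] [9.198e-01 3.924e-01 3.000e-04 1.000e-04]
```

View pics/s5.png

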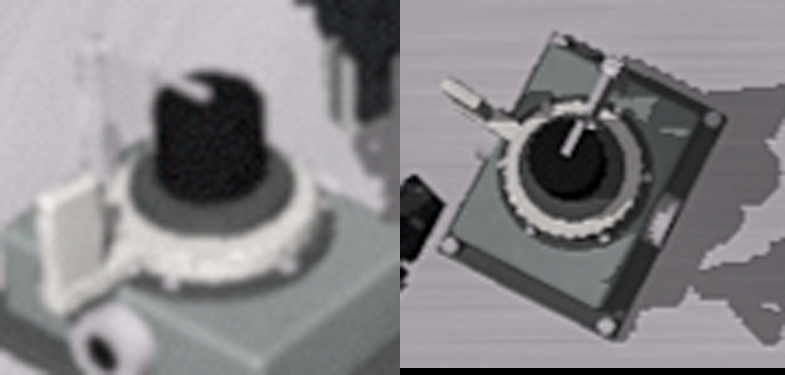

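The rib still runs from (568,155) to (582,122), in line with the cursor. The paddle is at (463,93), about 57° in world, and the gripper is well clear. Handing in.

```bash
python3 -c "
from station import order
print(order.sign_off())"
```

```text
the job is handed in; nothing more can be done
None
```

I set the knob's rib on the cursor (within about 1° by camera), then turned the lock ring an estimated 9.6° past its bite and let it go. The job was handed in at about 34 s, and the arm went nowhere near the parts box, screwdriver or timer.

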